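Unlock the dip probe and move it to the rinse cup

TASK

The blue-handled dip probe is locked in its upright white dock. Work its crossbar handle round until the hidden lock lets go and the probe springs up, then pull it straight out and stand it in the clear rinse cup: tip on the cup's floor, leaning on the rim if it likes. Lower it in rather than dropping it, and leave the cup and the two small reagent bottles standing where they are.

Things in the scene. Friction and masses are not known exactly. Their poses are not given: they have to be found in the camera images.
- probe_handle (a point): Centre of the blue crossbar handle (90 mm long, 12 thick, 14 high, a black band near each end) on top of the loose dip probe: about 0.1 kg, 127 mm long, steel shaft 14 mm in diameter, lower tip 120 mm below this point. x runs along the bar, z up the shaft. At the start it stands upright, locked, this point 135 mm above the table.
- probe_collar (a point): Blue drip collar on the probe's shaft, 44 mm across, its underside on the axis, 48 mm below the handle's centre. At the start it lies just above the mouth of the dock, a fixed round white holder 85 mm high, 48 mm across (77 at the foot). The probe is out of the dock once raised 75 mm from its locked height.
- probe_key (a point): Hidden round cross pin (the key) fixed on the shaft along the crossbar, 26 mm long, 8 thick, 86 mm below the handle's centre. In the dock a spring (about 7 N) presses it up against a fixed plate with one straight slot right across. The slot's direction is unknown, different every time and not shown outside. While key and slot are crossed the probe cannot be pulled out.
- probe_tip (a point): Probe's lower tip, on the axis. Turn the probe about its shaft, either way, under 2.7 rad in all, with about 0.1 N m, till key meets slot: the probe springs up 11 mm, the slot's walls then stop it turning (0.1 to 0.15 rad of play each way), and it lifts out with little force. Pushed hard against the wall it may hang half-way up till the push is eased.
- rinse_cup: clear open round cup, loose, 0.4 kg, 75 mm high, 84 mm across the rim, slightly narrower below, wall 4 mm, floor about 5 mm thick; origin at the centre of its underside, z up
- reagent_amber: small amber bottle with a black cap, 42 mm across and 81 mm high, a bystander; origin at the centre of its underside
- reagent_drop: small white bottle with a red cap, 33 mm across and 69 mm high, a bystander; origin at the centre of its underside
There are look-alikes about, which are no part of the job. Leave any orange look-alike of the rinse_cup alone.

How it is judged (in metres and radians):
On the way:
1. the probe has been drawn up clear of its dock (height (world z) of probe_tip above 0.09 m), for 0.1 s.
At the end, for the whole second after the job is handed in: the probe's tip is inside the rinse cup within 20 mm of its underside's height (on its floor), the probe stands or leans handle up (less than 0.9 rad from upright), and probe and cup are at rest with the cup upright (horizontal distance between probe_tip and rinse_cup below 0.04 m and z of probe_tip in the frame of rinse_cup between 0 and 0.02 m and angle between probe_handle's own z axis and vertical below 0.9 rad and height (world z) of probe_handle above 0.07 m and angle between rinse_cup's own z axis and vertical below 0.1 rad and linear speed of each of probe, rinse_cup below 0.03 m/s); the robot touches nothing.
It fails at once if the probe is dropped or thrown (faster than 1.0 m/s) (linear speed of probe above 1 m/s).
It fails at once if the rinse cup is pushed more than 40 mm away (distance of rinse_cup from where it was at the start of the episode above 0.04 m).
It fails at once if a small reagent bottle is knocked over or moved more than 30 mm (distance of any of reagent_amber, reagent_drop from where it was at the start of the episode above 0.03 m or angle between any of reagent_amber, reagent_drop's own z axis and vertical above 0.5 rad).
It also fails if it takes over 53 s, if anything falls off the work surface, if the arm or the gripper's body presses on something with over 40 N, if the wrist force passes 120 N, or if a joint passes its speed limit or range.

ROBOT

A 6-joint arm with a two-finger parallel gripper is mounted at the origin on a cart in front of the work surface, level with it; the furniture and walls round the work are solid. World frame = base frame: x ahead of the robot, y to its left, z up, the work surface at z = 0. Lengths are in mm, angles in degrees, forces in N, time in s.
With the tool pointing down it reaches from about 350 to 850 mm from the base axis. Payload 8.1 kg.
Tool frame: the origin (TCP) lies midway between the tips of the shut fingers; the grasp point (between the pads) lies 19 mm behind it; z points along the fingers, y is the direction in which the jaws open and shut (so a half turn about z gives the same grasp; the last joint's range is limited). The gripper opens to 85 mm and grips with 20 to 120 N. Pads are 22 mm wide; open, the fingers measure 114 mm over their backs; the gripper's body (76 mm by 85 mm) begins 54 mm behind the grasp point. The pads swing forward as they close: fully open they stand 13 mm farther back than shut.
Start: joints at [63.232, 7.471, 85.268, -0, 87.261, -4.893], TCP at [223.534, 556.81, 231.292] pointing down, gripper open.
Joint ranges: [-169.43, 169.43], [-51.17, 129.36], [1.28, 143.12], [-76.62, 256.62], [0, 156.53], [-152.29, 152.29]. Speed limits (degrees/s): [136.94, 136.94, 159.86, 180, 180, 180].

INTERFACE

Orientations are given as [roll, pitch, yaw] about the fixed x, y, z axes, in that order (R = Rz(yaw) Ry(pitch) Rx(roll)).
In Python, from bench import telemetry, snapshot, camera_params, job gives the robot as it stands. The module is installed in compiled form; this text tells all that it offers.
- The arm moves only by the shell command python3 -m jog 'ROWS' [FORCE]. ROWS is JSON, a list that holds one entry, the list of rows, each a list of 7 numbers: the shift along the tool's x, y, z in units of 50 mm (1.0 is 50 mm), then the turn, a rotation vector about the tool's x, y, z in units of 2 pi rad (1.0 is 2 pi rad), then the opening, from 0 (shut) to 1 (fully open). In form: [[[dx, dy, dz, rx, ry, rz, claw], ...]]. A call has 1 to 12 rows; each row shifts and turns the commanded pose from where the row before left it, along the tool's axes as they then stand; what a row does not reach is not made up. A row lasts 1/8 s, in which the tool goes at most 62.5 mm and 10.7 degrees, less where a joint would pass 70% of its speed; a pose out of reach is approached as far as the arm can. A call with a number of a shift or a turn outside -1 to 1 is refused whole. A call with a gripper value outside its range is refused whole. The fingers move at their own pace and stop on an object; FORCE is the grip in N (left out, the last holds). Time passes only in rows, so rows that do not move let the fingers close. It gives the time, the measured TCP pose, the force and the opening at its end, in the units of the state.
- telemetry.sense(): the state, without advancing time (a new reading comes with each control period).
- snapshot(name): name is "scene" or "top"; returns (picture, depth): 400x640x3 uint8, red, green, blue; 400x640 float32, mm along the optical axis (not along the pixel's ray), 0 where there is no reading.
- camera_params(name): a dict with "K" (3x3 intrinsics, pixels), "extrinsics" (4x4, takes a point from camera to world coordinates). Camera axes: x right, y down, z forward; pixel columns grow to the right and rows downward; lengths in mm; the calibration is good to about 2 mm. A picture is of the moment at which its call begins. camera_params takes no time and is no camera call.
- job.hand_in(): hands the job in, once; it reports no verdict.
The state is a dict: "time": time; "joint_pos": joint angles; "qd": joint speeds; "joint_efforts": joint torques, N m; "tool_pos": TCP position; "tcp_rot": TCP orientation; "ft_force": force on the tool from outside, world axes, zero at the start; "wrist_torque": the same for the moment, N m; "finger_gap": finger opening in mm.
Only numpy, scipy, OpenCV 4.12 (cv2) and the standard library are available. Lean on these libraries where they do the work, as an engineer would, in place of code of your own. Each camera call takes 0.05 s, during which the arm holds its last target. There are 200 camera calls.

## Working session

There is one attempt and no reset: what is moved stays moved. The work goes in short steps, Python scripts to look and compute and a shell command to move; the robot and the scene stay as the last step left them, time stands still between calls to the robot, and variables do not carry over. Pictures are saved under pics/ and viewed, about 8 in all and at most 12, crops included, and the job is handed in when it is done.

```bash
mkdir -p pics
cat > h.py <<'E'
import numpy as np, cv2
from bench import telemetry, snapshot, camera_params, job
def cam(n):
    p=camera_params(n); return np.array(p["K"]),np.array(p["extrinsics"])
def ray(n,u,v,z):
    K,E=cam(n); d=E[:3,:3]@np.linalg.inv(K)@[u,v,1]; o=E[:3,3]; return o+d*(z-o[2])/d[2]
def cloud(n,dep):
    K,E=cam(n); v,u=np.indices(dep.shape); P=np.stack([(u-K[0,2])/K[0,0]*dep,(v-K[1,2])/K[1,1]*dep,dep],-1)
    return P@E[:3,:3].T+E[:3,3]
def save(n,im): cv2.imwrite(f"pics/{n}.png",cv2.cvtColor(im,cv2.COLOR_RGB2BGR))
E
python3 - <<'E'
from h import *
for n in("scene","top"):
    im,d=snapshot(n); save(n+"0",im); np.savez("pics/"+n+"0",im=im,d=d); K,X=cam(n); print(n,K.round(1).tolist(),X.round(3).tolist())
s=telemetry.sense(); print(s)
E
```

```text
scene [[420.8, 0.0, 321.8], [0.0, 420.8, 201.0], [0.0, 0.0, 1.0]] [[0.854, -0.351, 0.383, 159.483], [-0.52, -0.587, 0.621, -334.101], [0.007, -0.729, -0.684, 696.509], [0.0, 0.0, 0.0, 1.0]]
top [[456.7, 0.0, 324.8], [0.0, 456.7, 204.0], [0.0, 0.0, 1.0]] [[-0.02, -0.992, 0.126, 400.831], [-1.0, 0.02, 0.002, 202.161], [-0.005, -0.126, -0.992, 971.344], [0.0, 0.0, 0.0, 1.0]]
{'time': 0.1, 'joint_pos': array([ 6.32331676e+01,  7.51289859e+00,  8.53244976e+01, -1.91010570e-04,
        8.72611119e+01, -4.89114194e+00]), 'qd': array([-0.03533184,  0.02790096, -0.13998452, -0.00587923, -0.02759715,
       -0.00291039]), 'joint_efforts': array([ 1.92819527e-03, -5.70949280e+01, -5.01942587e+01, -1.55639063e-04,
        8.10511352e-03,  2.76962845e-05]), 'tool_pos': array([223.2899134 , 556.35939672, 230.31327888]), 'tcp_rot': array([-1.79901834e+02, -8.20900197e-03,  1.58124312e+02]), 'ft_force': array([-0.15048962,  0.15078266,  0.73002276]), 'wrist_torque': array([ 0.00311286, -0.03454299, -0.01139898]), 'finger_gap': 85.44885707693818}
```

View pics/scene0.png

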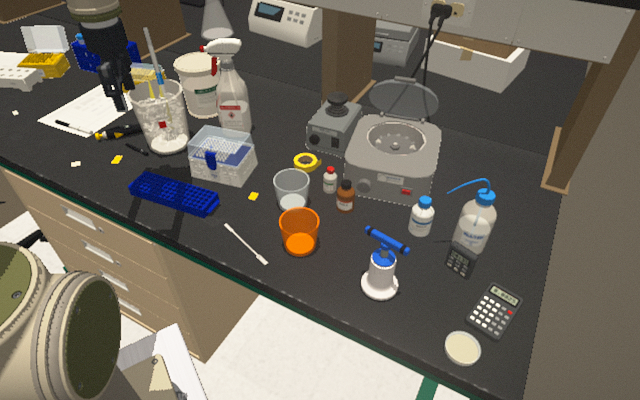

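View pics/top0.png

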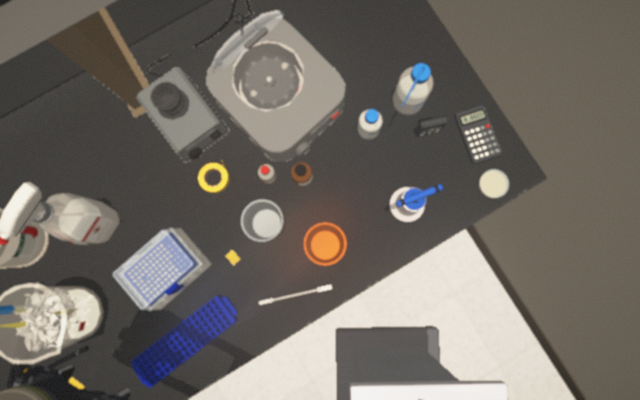

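The candidates:

| Thing | Scene pixel | Top pixel | Choice |
|---|---|---|---|
| Blue crossbar probe | (387,239) | (419,197) | wanted; the blue-capped bottles (scene (423,205), (485,195)) and blue rack are not |
| Clear cup | (291,187) | (262,221) | wanted; the orange cup (scene (299,230), top (325,243)) is the look-alike |
| Amber bottle | (345,195) | (302,173) | bystander |
| Dropper bottle | (330,180) | (266,172) | bystander |

Next I'll measure them and make a crop.

```bash
cat > m.py <<'E'
from h import *
def bluebar(n,im,box):
    hsv=cv2.cvtColor(im,cv2.COLOR_RGB2HSV); m=cv2.inRange(hsv,(100,150,60),(125,255,255))
    M=np.zeros_like(m); x0,y0,x1,y1=box; M[y0:y1,x0:x1]=m[y0:y1,x0:x1]; return M
if __name__=="__main__":
    S=np.load("pics/scene0.npz");T=np.load("pics/top0.npz")
    for n,D,box in(("scene",S,(355,220,420,275)),("top",T,(385,175,450,215))):
        P=cloud(n,D["d"]); M=bluebar(n,D["im"],box)>0
        q=P[M&(D["d"]>0)]; print(n,M.sum(),len(q)); 
        h=q[q[:,2]>122]; print(" bar pts",len(h),"z",np.percentile(h[:,2],[5,50,95]).round(1))
        (c,wh,a)=cv2.minAreaRect(h[:,:2].astype(np.float32)); print(" rect",c,wh,a, "mean",h.mean(0).round(1), "pca",np.degrees(np.arctan2(*np.linalg.svd(h[:,:2]-h[:,:2].mean(0))[2][0][::-1])) if len(h)<3000 else 0)
    P=cloud("top",T["d"])
    for nm,(u,v,r),(zl,zh) in(("cup",(262,221,26),(55,85)),("amber",(302,173,14),(70,90)),("drop",(266,172,11),(55,80)),("orange",(325,243,26),(55,85))):
        v_,u_=np.indices(T["d"].shape); k=((u_-u)**2+(v_-v)**2<r*r)&(T["d"]>0)
        q=P[k]; z=q[:,2]; t=q[(z>zl)&(z<zh)]; print(nm,len(q),len(t),"z",np.percentile(z,[2,50,98]).round(0))
        if len(t)>5: c,rr=cv2.minEnclosingCircle(t[:,:2].astype(np.float32)); print("  circ",c,rr,"med",np.median(t,0).round(1))
    for n,I,b in(("s",S["im"],(270,150,430,310)),("t",T["im"],(225,145,465,275))):
        x0,y0,x1,y1=b; c=cv2.resize(I[y0:y1,x0:x1],None,fx=2.5,fy=2.5,interpolation=cv2.INTER_CUBIC); save("crop_"+n,c)
    a=cv2.imread("pics/crop_s.png");b=cv2.imread("pics/crop_t.png");b=cv2.resize(b,(400,int(b.shape[0]*400/b.shape[1])))
    o=np.zeros((400,800,3),np.uint8);o[:,:400]=a[:400,:400];o[:b.shape[0],400:]=b;cv2.imwrite("pics/crop.png",o)
E
python3 m.py
```

```text
scene 643 642
 bar pts 386 z [128.4 141.1 144.1]
 rect (516.4580078125, 28.34602928161621) (17.019027709960938, 88.5598373413086) 23.6947021484375 mean [516.9  25.9 138.8] pca -69.48637423157187
top 392 390
 bar pts 257 z [131.1 143.5 146. ]
 rect (520.5684814453125, 31.214908599853516) (18.88783073425293, 86.80695343017578) 13.701404571533203 mean [519.8  30.9 142.4] pca 109.67955766588227
cup 2102 430 z [-2.  6. 77.]
  circ (486.73297119140625, 329.7800598144531) 41.72695541381836 med [494.6 342.5  74.1]
amber 607 113 z [-2. 55. 84.]
  circ (585.5032348632812, 252.76634216308594) 11.627303123474121 med [585.1 251.9  81.6]
drop 373 80 z [-1. 46. 72.]
  circ (588.621826171875, 323.9973449707031) 10.4912109375 med [587.3 324.7  69.4]
orange 2103 434 z [-2.  6. 77.]
  circ (438.4620056152344, 206.55030822753906) 41.7975959777832 med [441.3 206.4  74.4]
```

View pics/crop.png

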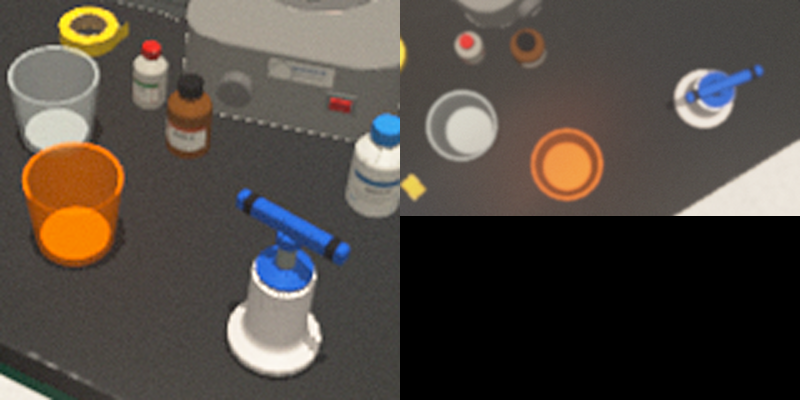

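The crop confirms the choice: a blue bar with black bands on the white dock, the clear cup at left, and the amber and red-capped bottles behind it. In world coordinates:

- **Bar:** centre ≈ (518.5, 30), direction ≈ 110.5°, top ≈ 142, as the task describes.
- **Clear cup:** (487, 330), R 41.7.

Next I turn the yaw to 110.5 (+47.6° about tool z), then travel.

```bash
python3 -m jog '[[[0,0,0,0,0,0.0264,0.4],[0,0,0,0,0,0.0264,0.4],[0,0,0,0,0,0.0264,0.4],[0,0,0,0,0,0.0264,0.4],[0,0,0,0,0,0.0264,0.4]]]' 20
python3 -m jog '[[[-0.99,0.15,0,0,0,0,0.4],[-0.99,0.15,0,0,0,0,0.4],[-0.99,0.15,0,0,0,0,0.4],[-0.99,0.15,0,0,0,0,0.4],[-0.99,0.15,0,0,0,0,0.4],[-0.99,0.15,0,0,0,0,0.4],[-0.99,0.15,0,0,0,0,0.4],[-0.99,0.15,0,0,0,0,0.4],[-0.99,0.15,0,0,0,0,0.4],[-0.99,0.15,0,0,0,0,0.4],[-0.99,0.15,0,0,0,0,0.4],[-0.9,0.15,0,0,0,0,0.4]]]'
python3 -m jog '[[[0,0,0,0,0,0,0.4],[0,0,0,0,0,0,0.4]]]'
cat > st.py <<'E'
from h import *
s=telemetry.sense(); p=s["tool_pos"]; y=np.radians(s["tcp_rot"][2]); 
print({k:np.round(s[k],2).tolist() for k in("time","tool_pos","tcp_rot","ft_force","wrist_torque","finger_gap")}, "j6",s["joint_pos"][5].round(1))
import sys
if len(sys.argv)>3:
    d=np.array([float(a) for a in sys.argv[1:4]])-p; print("units",np.round([(np.cos(y)*d[0]+np.sin(y)*d[1])/50,(np.sin(y)*d[0]-np.cos(y)*d[1])/50,-d[2]/50],3))
E
python3 st.py 518.5 30 175
```

```text
time: 0.72
tool_pos: [223.4, 556.5, 230.7]
tcp_rot: [-180.0, 0.0, 110.3]
ft_force: [-0.8, 0.6, 0.5]
finger_gap: 34.0
time: 2.22
tool_pos: [515.6, 35.0, 230.9]
tcp_rot: [-180.0, -0.0, 110.6]
ft_force: [-0.4, 1.0, -0.6]
finger_gap: 34.5
time: 2.48
tool_pos: [514.8, 36.9, 230.8]
tcp_rot: [-179.9, -0.0, 110.6]
ft_force: [-0.2, -0.3, -0.3]
finger_gap: 34.2
{'time': 2.48, 'tool_pos': [514.79, 36.88, 230.79], 'tcp_rot': [-179.94, -0.05, 110.57], 'ft_force': [-0.2, -0.29, -0.33], 'wrist_torque': [-0.0, -0.01, -0.02], 'finger_gap': 34.24} j6 -22.2
units [-0.155  0.021  1.116]
```

```bash
python3 -m jog '[[[-0.15,0.02,0.4,0,0,0,0.4],[0,0,0.6,0,0,0,0.4],[0,0,0.5,0,0,0,0.4],[0,0,0,0,0,0,0.4],[0,0,0,0,0,0,0.4]]]'
python3 - <<'E'
from h import *
o=np.zeros((400,800,3),np.uint8)
for i,(n,b) in enumerate((("scene",(330,180,450,300)),("top",(360,140,480,260)))):
    im,d=snapshot(n); x0,y0,x1,y1=b; o[:,i*400:i*400+400]=cv2.resize(im[y0:y1,x0:x1],(400,400),interpolation=cv2.INTER_CUBIC)
save("near1",o)
E
python3 st.py 518.5 30 122
```

```text
time: 3.1
tool_pos: [519.1, 30.8, 157.5]
tcp_rot: [179.9, 0.0, 110.7]
ft_force: [0.9, 1.1, 0.2]
finger_gap: 34.3
{'time': 3.2, 'tool_pos': [519.69, 30.42, 158.02], 'tcp_rot': [179.86, 0.05, 110.64], 'ft_force': [0.29, 0.01, 0.6], 'wrist_torque': [0.06, -0.02, 0.01], 'finger_gap': 34.16} j6 -22.9
units [ 0.    -0.025  0.72 ]
```

View pics/near1.png

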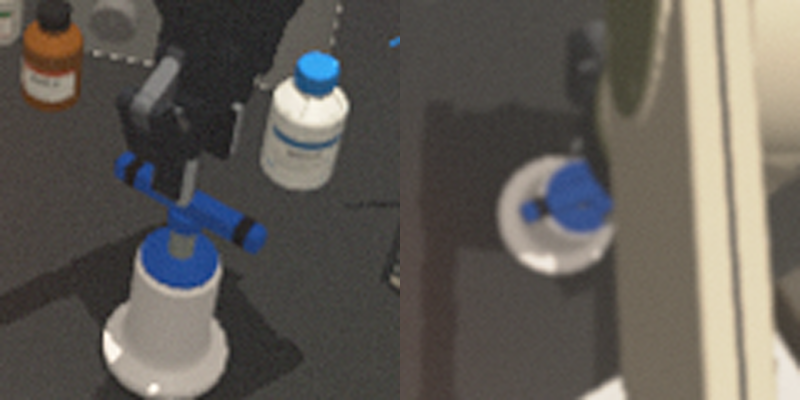

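The fingers straddle the bar in the scene crop, one on each side near (180,180) and (235,130), with the bar centred. I'll lower and narrow the jaws loosely around the bar.

```bash
python3 -m jog '[[[0,0,0.36,0,0,0,0.4],[0,0,0.36,0,0,0,0.4],[0,0,0,0,0,0,0.18],[0,0,0,0,0,0,0.18],[0,0,0,0,0,0,0.18],[0,0,0,0,0,0,0.18]]]' 20; python3 st.py 518.5 30 122
```

```text
time: 3.95
tool_pos: [516.7, 30.1, 117.9]
tcp_rot: [-179.7, -0.1, 110.6]
ft_force: [-1.8, -0.8, -26.3]
finger_gap: 18.4
{'time': 3.95, 'tool_pos': [516.74, 30.07, 117.92], 'tcp_rot': [-179.74, -0.11, 110.6], 'ft_force': [-1.83, -0.84, -26.32], 'wrist_torque': [-0.11, 0.24, -0.01], 'finger_gap': 18.43} j6 -22.9
units [-0.014  0.032 -0.082]
```

```bash
python3 -m jog '[[[0,0,0,0,0,0,0.2],[0,0,0,0,0,0,0.2]]]'; python3 st.py 518.5 30 122
```

```text
time: 4.2
tool_pos: [516.8, 30.1, 118.0]
tcp_rot: [-179.7, -0.1, 110.6]
ft_force: [-0.8, -0.2, -26.8]
finger_gap: 18.7
{'time': 4.2, 'tool_pos': [516.76, 30.07, 117.96], 'tcp_rot': [-179.75, -0.1, 110.6], 'ft_force': [-0.78, -0.22, -26.82], 'wrist_torque': [-0.11, 0.28, 0.04], 'finger_gap': 18.71} j6 -22.9
units [-0.013  0.032 -0.081]
```

A steady 27 N down, with the gap stopped at 18.7, means the tips are wedged on the blue hub under the bar. I'll open, rise so the tips only overlap the bar, and narrow again.

```bash
python3 -m jog '[[[0,0,0,0,0,0,0.32],[0,0,0,0,0,0,0.32],[0,0,0,0,0,0,0.32],[0,0,0,0,0,0,0.32]]]'; python3 st.py 518.5 30 131
```

```text
time: 4.7
tool_pos: [519.7, 30.0, 121.5]
tcp_rot: [179.9, 0.1, 110.6]
ft_force: [0.4, 0.4, -0.1]
finger_gap: 27.4
{'time': 4.7, 'tool_pos': [519.72, 30.01, 121.47], 'tcp_rot': [179.88, 0.05, 110.61], 'ft_force': [0.45, 0.38, -0.08], 'wrist_torque': [0.0, 0.04, 0.0], 'finger_gap': 27.38} j6 -22.9
units [ 0.008 -0.023 -0.191]
```

```bash
python3 -m jog '[[[0,-0.03,-0.2,0,0,0,0.32],[0,0,0,0,0,0,0.18],[0,0,0,0,0,0,0.18],[0,0,0,0,0,0,0.18],[0,0,0,0,0,0,0.18]]]'; python3 st.py 518.5 30 131
```

```text
time: 5.32
tool_pos: [517.3, 29.5, 130.1]
tcp_rot: [-180.0, -0.0, 110.6]
ft_force: [0.6, 0.2, 0.2]
finger_gap: 15.6
{'time': 5.32, 'tool_pos': [517.32, 29.5, 130.13], 'tcp_rot': [-179.99, -0.01, 110.6], 'ft_force': [0.62, 0.19, 0.19], 'wrist_torque': [-0.01, 0.02, -0.01], 'finger_gap': 15.57} j6 -23.0
units [ 0.001  0.026 -0.017]
```

```bash
cat > chk.py <<'E'
from h import *; import m,sys
im,d=snapshot("scene"); P=cloud("scene",d); M=(m.bluebar("scene",im,(345,205,425,280))>0)&(d>0)
q=P[M]; q=q[np.hypot(q[:,0]-518,q[:,1]-30)<55]; c=q[(q[:,2]>75)&(q[:,2]<115)]; h=q[q[:,2]>120]
print("bar top z95",np.percentile(h[:,2],[50,95]).round(1),len(h),"collar z med",np.median(c[:,2]).round(1),len(c))
print("bar dir",np.degrees(np.arctan2(*np.linalg.svd(h[:,:2]-h[:,:2].mean(0))[2][0][::-1])).round(0)%180)
E
python3 chk.py
python3 -m jog '[[[0,0,0,0,0,0.014,0.18],[0,0,0,0,0,0.014,0.18],[0,0,0,0,0,0.014,0.18],[0,0,0,0,0,0.014,0.18],[0,0,0,0,0,0.014,0.18],[0,0,0,0,0,0.014,0.18]]]'; python3 st.py; python3 chk.py
```

```text
bar top z95 [140.7 144.2] 163 collar z med 93.3 248
bar dir 113.0
time: 6.12
tool_pos: [517.3, 29.6, 130.2]
tcp_rot: [-180.0, -0.0, 80.2]
ft_force: [0.8, 1.0, 0.4]
finger_gap: 15.4
{'time': 6.12, 'tool_pos': [517.34, 29.56, 130.16], 'tcp_rot': [-179.99, -0.0, 80.2], 'ft_force': [0.84, 0.97, 0.43], 'wrist_torque': [0.07, -0.07, 0.01], 'finger_gap': 15.42} j6 7.4
bar top z95 [141.2 143.8] 180 collar z med 93.5 240
bar dir 90.0
```

The bar follows. I'll continue.

```bash
for i in 1; do python3 -m jog '[[[0,0,0,0,0,0.014,0.18],[0,0,0,0,0,0.014,0.18],[0,0,0,0,0,0.014,0.18],[0,0,0,0,0,0.014,0.18]]]'; python3 st.py; python3 chk.py; done
```

```text
time: 6.68
tool_pos: [517.6, 29.5, 130.4]
tcp_rot: [180.0, -0.0, 60.1]
ft_force: [0.5, 0.0, 0.6]
finger_gap: 15.2
{'time': 6.68, 'tool_pos': [517.58, 29.45, 130.38], 'tcp_rot': [179.98, -0.01, 60.13], 'ft_force': [0.53, 0.04, 0.65], 'wrist_torque': [-0.07, -0.09, 0.03], 'finger_gap': 15.15} j6 27.5
bar top z95 [141.8 144.2] 210 collar z med 93.4 180
bar dir 67.0
```

```bash
python3 -m jog '[[[0,0,0,0,0,0.014,0.18],[0,0,0,0,0,0.014,0.18],[0,0,0,0,0,0.014,0.18],[0,0,0,0,0,0.014,0.18]]]'; python3 st.py; python3 chk.py
```

```text
time: 7.22
tool_pos: [517.6, 29.4, 130.5]
tcp_rot: [180.0, -0.0, 40.0]
ft_force: [0.8, -0.6, 1.7]
finger_gap: 15.1
{'time': 7.22, 'tool_pos': [517.64, 29.41, 130.45], 'tcp_rot': [179.97, -0.02, 40.04], 'ft_force': [0.83, -0.64, 1.72], 'wrist_torque': [-0.1, -0.09, 0.06], 'finger_gap': 15.15} j6 47.6
bar top z95 [142.6 144.6] 254 collar z med 93.3 218
bar dir 49.0
```

```bash
python3 -m jog '[[[0,0,0,0,0,0.014,0.18],[0,0,0,0,0,0.014,0.18],[0,0,0,0,0,0.014,0.18],[0,0,0,0,0,0.014,0.18]]]'; python3 st.py; python3 chk.py
```

```text
time: 7.78
tool_pos: [517.9, 29.4, 130.8]
tcp_rot: [180.0, -0.1, 19.9]
ft_force: [0.2, -0.3, 4.8]
finger_gap: 15.2
{'time': 7.78, 'tool_pos': [517.88, 29.44, 130.83], 'tcp_rot': [179.97, -0.06, 19.93], 'ft_force': [0.25, -0.32, 4.76], 'wrist_torque': [0.01, -0.03, -0.02], 'finger_gap': 15.23} j6 67.7
bar top z95 [142.5 145.2] 182 collar z med 94.0 179
bar dir 31.0
```

```bash
python3 -m jog '[[[0,0,0,0,0,0.014,0.18],[0,0,0,0,0,0.014,0.18],[0,0,0,0,0,0.014,0.18]]]'; python3 st.py; python3 chk.py
```

```text
time: 8.2
tool_pos: [518.2, 29.4, 131.3]
tcp_rot: [180.0, -0.1, 4.9]
ft_force: [0.3, -0.2, 5.2]
finger_gap: 15.3
{'time': 8.2, 'tool_pos': [518.19, 29.44, 131.27], 'tcp_rot': [179.99, -0.1, 4.86], 'ft_force': [0.26, -0.21, 5.2], 'wrist_torque': [-0.01, 0.04, -0.01], 'finger_gap': 15.26} j6 82.7
bar top z95 [142.3 145. ] 150 collar z med 94.6 216
bar dir 13.0
```

The upward force of 5 N suggests the probe wants to rise but its hub is held under my fingertips. I'll raise a few mm and see whether it follows.

```bash
python3 -m jog '[[[0,0,-0.1,0,0,0,0.18],[0,0,0,0,0,0,0.18],[0,0,0,0,0,0,0.18]]]'; python3 st.py; python3 chk.py
```

```text
time: 8.62
tool_pos: [518.1, 29.6, 136.2]
tcp_rot: [-180.0, -0.1, 4.9]
ft_force: [0.1, 1.0, 6.1]
finger_gap: 15.5
{'time': 8.62, 'tool_pos': [518.08, 29.61, 136.22], 'tcp_rot': [-180.0, -0.09, 4.92], 'ft_force': [0.1, 0.97, 6.08], 'wrist_torque': [0.08, -0.04, -0.03], 'finger_gap': 15.52} j6 82.7
bar top z95 [147.3 150.1] 156 collar z med 99.8 223
bar dir 13.0
```

It followed: the collar rose 6 mm, so the key is in the slot and the spring is pushing on my tips. I'll raise further to let it come fully up.

```bash
python3 -m jog '[[[0,0,-0.06,0,0,0,0.18],[0,0,-0.06,0,0,0,0.18],[0,0,-0.04,0,0,0,0.18],[0,0,0,0,0,0,0.18],[0,0,0,0,0,0,0.18]]]'; python3 st.py; python3 chk.py
```

```text
time: 9.3
tool_pos: [517.2, 29.5, 143.0]
tcp_rot: [-180.0, 0.0, 4.8]
ft_force: [1.1, 0.1, -0.3]
finger_gap: 15.3
{'time': 9.3, 'tool_pos': [517.2, 29.46, 143.0], 'tcp_rot': [-180.0, 0.03, 4.77], 'ft_force': [1.14, 0.1, -0.31], 'wrist_torque': [-0.01, 0.01, 0.07], 'finger_gap': 15.3} j6 82.8
bar top z95 [152.1 154.4] 148 collar z med 103.6 227
bar dir 9.0
```

Fully sprung, +10.5 mm with zero force. I'll back the turn off 4°, lower 2 mm, close on the bar with 50 N and look.

```bash
python3 -m jog '[[[0,0,0.04,0,0,-0.011,0.18],[0,0,0,0,0,0,0.05],[0,0,0,0,0,0,0.05],[0,0,0,0,0,0,0.05],[0,0,0,0,0,0,0.05]]]' 50; python3 st.py; python3 chk.py
```

```text
time: 9.98
tool_pos: [517.3, 29.5, 141.2]
tcp_rot: [-180.0, 0.0, 8.7]
ft_force: [0.1, 0.2, -1.3]
finger_gap: 10.3
{'time': 9.98, 'tool_pos': [517.29, 29.5, 141.16], 'tcp_rot': [-180.0, 0.02, 8.7], 'ft_force': [0.1, 0.17, -1.35], 'wrist_torque': [0.02, -0.04, 0.01], 'finger_gap': 10.31} j6 78.9
bar top z95 [151.8 154.6] 146 collar z med 103.8 240
bar dir 6.0
```

```bash
python3 -m jog '[[[0,0,0,0,0,0,0.05],[0,0,0,0,0,0,0.05]]]'; python3 st.py
python3 - <<'E'
from h import *
im,d=snapshot("scene"); save("grip",cv2.resize(im[160:300,320:460],(560,560),interpolation=cv2.INTER_CUBIC))
E
```

```text
time: 10.28
tool_pos: [517.4, 29.5, 141.3]
tcp_rot: [180.0, 0.0, 8.7]
ft_force: [-0.3, 0.3, -1.8]
finger_gap: 10.2
{'time': 10.28, 'tool_pos': [517.4, 29.48, 141.29], 'tcp_rot': [180.0, 0.0, 8.72], 'ft_force': [-0.35, 0.29, -1.75], 'wrist_torque': [-0.02, 0.0, -0.02], 'finger_gap': 10.22} j6 78.9
```

View pics/grip.png

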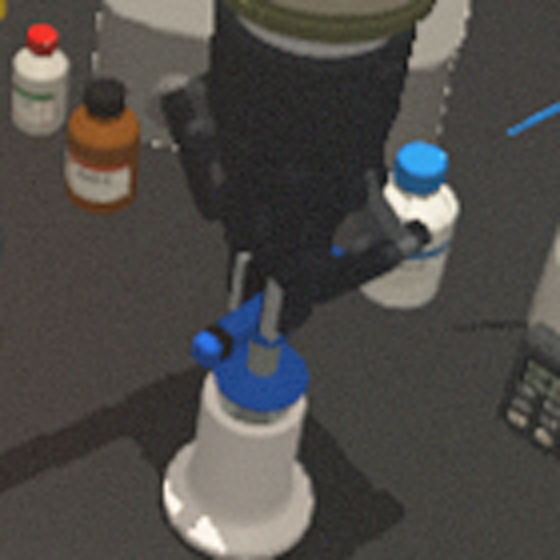

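The picture shows the pads clamping the bar mid-span at (255,290), with the collar raised off the dock. Lifting.

```bash
python3 -m jog '[[[0,0,-0.15,0,0,0,0.05],[0,0,-0.15,0,0,0,0.05],[0,0,0,0,0,0,0.05]]]'; python3 st.py; python3 chk.py
```

```text
time: 10.7
tool_pos: [518.1, 29.5, 157.6]
tcp_rot: [180.0, -0.1, 8.7]
ft_force: [-0.3, 0.1, -1.6]
finger_gap: 10.5
{'time': 10.7, 'tool_pos': [518.15, 29.52, 157.63], 'tcp_rot': [179.98, -0.11, 8.73], 'ft_force': [-0.33, 0.11, -1.59], 'wrist_torque': [0.01, 0.03, -0.03], 'finger_gap': 10.54} j6 78.9
bar top z95 [148.3 170.6] 280 collar z med 114.5 2
bar dir 3.0
```

Following (bar top 154.6 → 170.6). Lifting clear.

```bash
python3 -m jog '[[[0,0,-0.25,0,0,0,0.05],[0,0,-0.25,0,0,0,0.05],[0,0,-0.25,0,0,0,0.05],[0,0,-0.25,0,0,0,0.05],[0,0,-0.25,0,0,0,0.05],[0,0,-0.25,0,0,0,0.05],[0,0,-0.25,0,0,0,0.05],[0,0,0,0,0,0,0.05],[0,0,0,0,0,0,0.05]]]'; python3 st.py 487 330 245
python3 - <<'E'
from h import *
im,d=snapshot("scene"); save("lift",im[60:320,250:470])
E
```

```text
time: 11.88
tool_pos: [517.2, 29.5, 243.4]
tcp_rot: [-180.0, 0.0, 8.7]
ft_force: [0.5, 0.8, -1.5]
finger_gap: 10.5
{'time': 11.88, 'tool_pos': [517.24, 29.51, 243.38], 'tcp_rot': [-179.99, 0.03, 8.73], 'ft_force': [0.48, 0.84, -1.51], 'wrist_torque': [0.01, 0.02, 0.05], 'finger_gap': 10.53} j6 78.9
units [ 0.314 -6.032 -0.032]
```

View pics/lift.png

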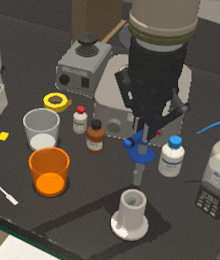

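The probe is clear of the dock and hanging vertical, tip ≈ 128 mm. Carrying it to the cup.

```bash
python3 -m jog '[[[0.026,-0.3,0,0,0,0,0.05],[0.026,-0.5,0,0,0,0,0.05],[0.026,-0.6,0,0,0,0,0.05],[0.026,-0.6,0,0,0,0,0.05],[0.026,-0.6,0,0,0,0,0.05],[0.026,-0.6,0,0,0,0,0.05],[0.026,-0.6,0,0,0,0,0.05],[0.026,-0.6,0,0,0,0,0.05],[0.026,-0.6,0,0,0,0,0.05],[0.026,-0.5,0,0,0,0,0.05],[0.026,-0.38,0,0,0,0,0.05],[0.026,-0.15,0,0,0,0,0.05]]]'
python3 -m jog '[[[0,0,0,0,0,0,0.05],[0,0,0,0,0,0,0.05],[0,0,0,0,0,0,0.05]]]'; python3 st.py 487 330 150
python3 - <<'E'
from h import *
o=np.zeros((400,800,3),np.uint8)
for i,(n,b) in enumerate((("scene",(230,100,390,260)),("top",(182,141,342,301)))):
    im,d=snapshot(n); np.savez("pics/c_"+n,im=im,d=d); x0,y0,x1,y1=b; o[:,i*400:i*400+400]=cv2.resize(im[y0:y1,x0:x1],(400,400),interpolation=cv2.INTER_CUBIC)
save("over",o)
E
```

```text
time: 13.42
tool_pos: [486.5, 331.1, 243.4]
tcp_rot: [180.0, 0.0, 8.8]
ft_force: [-0.8, -0.5, -1.2]
finger_gap: 10.7
time: 13.8
tool_pos: [487.4, 329.2, 243.9]
tcp_rot: [180.0, -0.0, 8.7]
ft_force: [-0.1, 1.4, -0.2]
finger_gap: 10.5
{'time': 13.8, 'tool_pos': [487.35, 329.17, 243.88], 'tcp_rot': [179.99, -0.01, 8.67], 'ft_force': [-0.06, 1.4, -0.23], 'wrist_torque': [-0.0, -0.03, -0.03], 'finger_gap': 10.49} j6 110.4
units [-0.004 -0.017  1.878]
```

View pics/over.png

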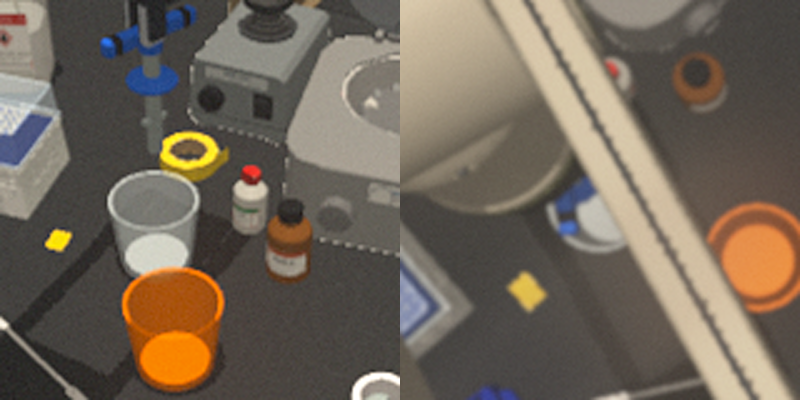

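The probe hangs vertical right over the clear cup's mouth: axis at crop (153,150), cup centre (154,190). Lowering.

```bash
python3 -m jog '[[[0,0,0.2,0,0,0,0.05],[0,0,0.3,0,0,0,0.05],[0,0,0.3,0,0,0,0.05],[0,0,0.3,0,0,0,0.05],[0,0,0.3,0,0,0,0.05],[0,0,0.3,0,0,0,0.05],[0,0,0.2,0,0,0,0.05],[0,0,0.2,0,0,0,0.05],[0,0,0.1,0,0,0,0.05],[0,0,0.06,0,0,0,0.05],[0,0,0,0,0,0,0.05],[0,0,0,0,0,0,0.05]]]'; python3 st.py 487 330 121
```

```text
time: 15.4
tool_pos: [487.4, 330.0, 131.3]
tcp_rot: [-180.0, -0.0, 8.7]
ft_force: [-1.2, -0.0, -1.3]
finger_gap: 10.6
{'time': 15.4, 'tool_pos': [487.36, 330.02, 131.28], 'tcp_rot': [-179.99, -0.04, 8.73], 'ft_force': [-1.16, -0.05, -1.32], 'wrist_torque': [-0.02, -0.02, 0.0], 'finger_gap': 10.61} j6 110.4
units [-0.007 -0.001  0.206]
```

```bash
python3 -m jog '[[[0,0,0.06,0,0,0,0.05],[0,0,0.06,0,0,0,0.05],[0,0,0.03,0,0,0,0.05],[0,0,0,0,0,0,0.05]]]'; python3 -m jog '[[[0,0,0.03,0,0,0,0.05],[0,0,0,0,0,0,0.05]]]';python3 -m jog '[[[0,0,0.03,0,0,0,0.05],[0,0,0,0,0,0,0.05]]]'
```

```text
time: 15.9
tool_pos: [486.9, 329.8, 123.0]
tcp_rot: [180.0, 0.0, 8.7]
ft_force: [0.8, 0.0, -1.2]
finger_gap: 10.5
time: 16.15
tool_pos: [487.0, 329.8, 121.7]
tcp_rot: [180.0, 0.0, 8.7]
ft_force: [-0.8, 0.3, -0.4]
finger_gap: 10.0
time: 16.4
tool_pos: [487.0, 329.9, 120.2]
tcp_rot: [180.0, 0.0, 8.7]
ft_force: [1.2, -0.5, -0.4]
finger_gap: 10.2
```

```bash
python3 -m jog '[[[0,0,0.03,0,0,0,0.05],[0,0,0,0,0,0,0.05]]]'; python3 -m jog '[[[0,0,0.03,0,0,0,0.05],[0,0,0,0,0,0,0.05]]]'
python3 - <<'E'
from h import *
im,d=snapshot("scene"); save("low",cv2.resize(im[110:250,220:360],(560,560),interpolation=cv2.INTER_CUBIC))
E
```

```text
time: 16.65
tool_pos: [487.7, 330.2, 120.0]
tcp_rot: [-180.0, -0.1, 8.7]
ft_force: [-0.8, -1.2, 5.3]
finger_gap: 10.4
time: 16.9
tool_pos: [488.4, 330.7, 120.0]
tcp_rot: [-179.9, -0.2, 8.7]
ft_force: [-2.8, -1.1, 12.7]
finger_gap: 10.6
```

View pics/low.png

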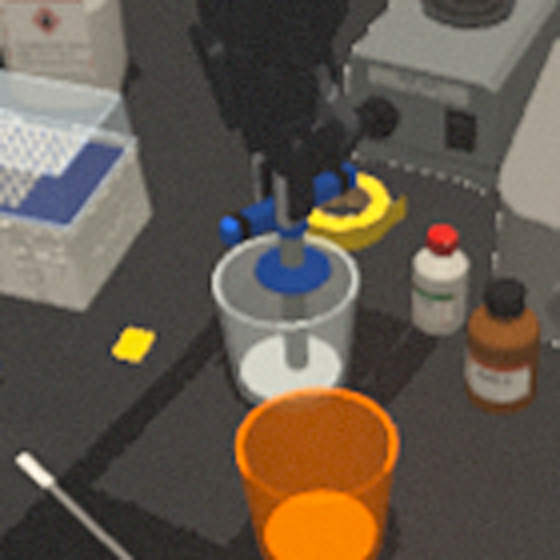

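The tip is on the floor, centred (crop (297,360)): the force has risen to 12.7 N and z has stopped at 120. I'll ease up 1.5 mm and open gradually.

```bash
python3 -m jog '[[[0,0,-0.035,0,0,0,0.05],[0,0,0,0,0,0,0.05],[0,0,0,0,0,0,0.18],[0,0,0,0,0,0,0.25],[0,0,0,0,0,0,0.35],[0,0,0,0,0,0,0.5],[0,0,0,0,0,0,0.7],[0,0,0,0,0,0,1],[0,0,0,0,0,0,1],[0,0,0,0,0,0,1],[0,0,0,0,0,0,1]]]'; python3 st.py
python3 - <<'E'
from h import *
im,d=snapshot("scene"); save("rel",cv2.resize(im[110:250,220:360],(560,560),interpolation=cv2.INTER_CUBIC))
E
```

```text
time: 18.32
tool_pos: [487.1, 329.9, 119.1]
tcp_rot: [180.0, -0.0, 8.7]
ft_force: [0.2, -0.0, 0.0]
finger_gap: 85.4
{'time': 18.32, 'tool_pos': [487.09, 329.89, 119.06], 'tcp_rot': [180.0, -0.0, 8.73], 'ft_force': [0.21, -0.01, 0.04], 'wrist_torque': [-0.02, 0.02, -0.02], 'finger_gap': 85.38} j6 110.4
```

View pics/rel.png

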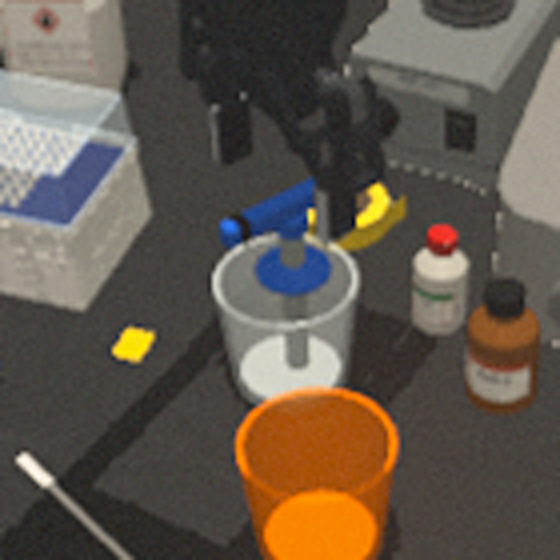

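The probe stands upright by itself and the fingers are clear on both sides. Raising straight up.

```bash
python3 -m jog '[[[0,0,-0.1,0,0,0,1],[0,0,-0.2,0,0,0,1],[0,0,-0.4,0,0,0,1],[0,0,-0.5,0,0,0,1],[0,0,-0.6,0,0,0,1],[0,0,-0.6,0,0,0,1],[0,0,-0.5,0,0,0,1],[0,0,0,0,0,0,1],[0,0,0,0,0,0,1],[0,0,0,0,0,0,1],[0,0,0,0,0,0,1],[0,0,0,0,0,0,1]]]'
python3 - <<'E'
from h import *
im,d=snapshot("scene"); save("end",cv2.resize(im[110:250,220:360],(560,560),interpolation=cv2.INTER_CUBIC))
E
```

```text
time: 19.88
tool_pos: [486.9, 329.8, 263.4]
tcp_rot: [180.0, 0.1, 8.7]
ft_force: [-0.1, 1.1, -0.1]
finger_gap: 85.6
```

View pics/end.png

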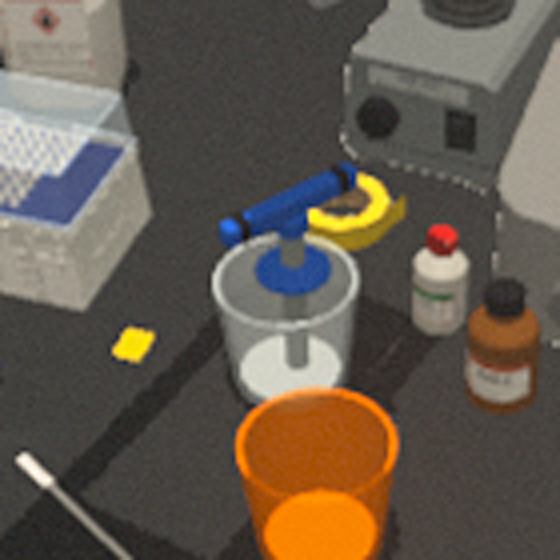

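The probe stands free in the cup, unchanged since release, and the gripper is out of the way. Handing in.

```bash
python3 -c "from bench import job; print(job.hand_in())"
```

```text
the job is handed in; nothing more can be done
None
```

The probe now stands upright in the clear rinse cup with its tip on the floor, and I handed the job in at about 20 s of the 53 s allowed. `job.hand_in()` gives no verdict, so success is my reading of the checks below.

**What I did:** I turned the crossbar about 100° with the jaws held loosely around it until the lock let go. I let the probe spring up about 10.5 mm and gripped the bar at 50 N. Then I lifted it clear (tip about 128 mm up), carried it to the cup and lowered it until the floor pushed back. I eased off, opened the fingers and drew the arm straight up.

**Last checks:**
- **Probe:** the last two pictures show it standing free and unchanged, near the middle of the cup.
- **Cup and bottles:** by eye, the clear cup and the amber and white bottles have not moved. I did not measure their positions again.
- **Robot:** the last readings show almost no force on it (about 1 N), and the tips are at 263 mm, well above the handle.

**What went wrong or disagreed:**
- **First closing:** it was too low and wedged on the hub under the bar, with about 27 N on the wrist. I opened, rose 10 mm and closed again.
- **Spring-up:** the hub caught under the fingertips, so I had to raise them before the probe came up.
- **Finger opening:** it read 10.3 mm on a bar given as 12 mm thick, but the grip held throughout.
- **Lowering:** the final touch-down force reached 12.7 N before I eased off.

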